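# Release the blue-capped vial from the lever-gate dispenser

### The job

Release the blue-capped vial from the two-lane dispenser: with closed fingertips press down the black rear pad of the lever over its lane, so that the lever's front end lifts the orange gate and the vial rolls into the catch tray; then press the yellow pad on the gate end back down until the gate is fully shut. The red-capped vial stays behind its own shut gate; do not touch or pick up either vial, and leave everything else on the worktop where it stands.

Things in the scene. Friction and masses are not known exactly. Their poses are not given: they have to be found in the camera images.
- dispenser: white two-lane vial dispenser fixed to the worktop, 195 long (x -138 to +57), 144 wide; walls 72 high, axle cheeks 103. Origin on the worktop; x uphill to the press pads, -x down to the catch tray, y left, z up. Lanes 62 wide at y=+35 (left) and -35 (right). Over each rocks a lever on an axle at x=+30, z=95: black pad behind, orange gate plate 46 wide in front. Waiting vials lie near x=-16, z=53
- catch_tray (a point): centre of the catch tray at the low front end of the dispenser (its x=-99, y=0), on the mat 11 mm up. The tray spans dispenser x=-132 to -66, with a front wall 34 high and a wall between the lanes; the chute lip above it is 30 high. A vial at rest in it lies near x=-119, z=21
- lever_left (a joint): rocking lever over the left lane (dispenser y=+35), rad: 0 = gate fully down (shut), 0.45 = rear end fully down and gate fully up (hard stops at both). The vial can roll out from about 0.3. It does not spring back: a friction hinge (0.2 N m, 2.5 to 4 N at the pads) keeps it wherever it is left
- lever_right (a joint): the same for the right lane (dispenser y=-35)
- press_pad_left (a point): black ribbed square pad 24x24 on the rear end of the left lever, 75 mm behind its axle. Point: centre of its top face, at dispenser x=+105, y=+35, z=103 with the gate shut; pressed fully down it sinks to z=70 and shifts 4 mm towards the axle. Axes as the dispenser when shut; tilts with the lever
- gate_pad_left (a point): yellow pad 20 (x) by 24 (y) on top of the front (gate) end of the left lever, 55 mm in front of its axle. Point: centre of its top face, at dispenser x=-25, y=+35, z=103 with the gate shut, z=126 and x=-23 with the gate fully up. Tilts with the lever
- press_pad_right (a point): black ribbed square pad 24x24 on the rear end of the right lever, 75 mm behind its axle. Point: centre of its top face, at dispenser x=+105, y=-35, z=103 with the gate shut; pressed fully down it sinks to z=70 and shifts 4 mm towards the axle. Axes as the dispenser when shut; tilts with the lever
- gate_pad_right (a point): yellow pad 20 (x) by 24 (y) on top of the front (gate) end of the right lever, 55 mm in front of its axle. Point: centre of its top face, at dispenser x=-25, y=-35, z=103 with the gate shut, z=126 and x=-23 with the gate fully up. Tilts with the lever
- vial_blue: loose amber glass vial with a blue cap, 24 diameter, 54 long, about 30 g, lying across its lane (its own y axis along its length, cap at its +y end) behind the shut gate; either lane may hold it. Origin: its centre. It rolls
- vial_red: loose amber glass vial with a red cap, 24 diameter, 54 long, about 30 g, lying across its lane (its own y axis along its length, cap at its +y end) behind the shut gate; either lane may hold it. Origin: its centre. It rolls
- tally: bystander: round white tally counter, 49x46x26 (mm), loose, origin centre of its underside
- dish_low: bystander: flat clear culture dish, 62 across, 15 high (mm), loose, origin centre of its underside
- marker: bystander: white marker pen with a blue cap, 132 long, lying (mm), loose, origin centre of its underside
- amber_bottle: bystander: brown bottle with a red cap, 48 across, 100 high (mm), loose, origin centre of its underside
- cover_box: bystander: small white and blue carton, 42x62x24 (mm), loose, origin centre of its underside
- conical: bystander: 15 ml conical tube with a blue cap, 111 long, lying (mm), loose, origin centre of its underside

How it is judged:
By the outcome, as a careful person would: the job done as asked, in the order asked, and still so for the second after the job is handed in, with the robot touching nothing.
It also fails if it takes over 35 s, if anything falls off the work surface, if the arm or the gripper's body presses on something with over 40 N, if the wrist force passes 120 N, or if a joint passes its speed limit or range.

### The arm

A 6-joint arm with a two-finger parallel gripper is mounted at the origin on a cart in front of the work surface, level with it; the furniture and walls round the work are solid. World frame = base frame: x ahead of the robot, y to its left, z up, the work surface at z = 0. Lengths are in m, angles in rad, forces in N, time in s.
With the tool pointing down it reaches from about 0.375 to 0.975 m from the base axis. Payload 3.8 kg.
Tool frame: the origin (TCP) lies on the centre line of the jaws, within the pads' length; the fingertips stand 25 mm ahead of it and the grasp point (between the pads) lies 6 mm ahead of it; z points along the fingers, y is the line along which they close (so a half turn about z gives the same grasp; the last joint's range is limited). The gripper opens to 85 mm and grips with 20 to 120 N. Pads are 22 mm wide; open, the fingers measure 114 mm over their backs; the gripper's body (76 mm by 85 mm) begins 54 mm behind the grasp point. The pads swing forward as they close: fully open they stand 13 mm farther back than shut.
Start: joints at [1.089, 0.264, 1.604, -0, 1.274, -0.037], TCP at [0.29, 0.609, 0.256] pointing down, gripper open.
Joint ranges: [-2.63, 2.63], [-0.94, 2.18], [0.31, 2.57], [-1.31, 4.45], [0, 2.66], [-2.55, 2.55]. Speed limits (rad/s): [2.57, 2.57, 3.14, 3.14, 3.14, 3.14].

### API

Orientations are given as a rotation vector (axis times angle).
In Python, from workcell import bot gives the robot as it stands. The module is installed in compiled form; this text tells all that it offers.
- The arm moves only by the tool play_rows, never from a script. Its argument "commands" is a list that holds one entry, the list of rows, each a list of 7 numbers: the shift along the tool's x, y, z as a fraction of full scale, then the turn, a rotation vector about the tool's x, y, z as a fraction of full scale, then the closure, from -1 (fully open) to 1 (shut). A call has 1 to 8 rows; each row is the pose to reach, as a shift and turn from the pose commanded when the call began, along the tool's axes at that moment, turning the shorter way round; what a row does not reach only later rows make up. Full scale, the value 1, is 60 cm for a shift and 180 degrees for a turn. A row lasts 1/10 s, in which the tool goes at most 50 mm and 8.59 degrees, less where a joint would pass 70% of its speed; a pose out of reach is approached as far as the arm can. A call with a number of a shift or a turn outside -1 to 1 is refused whole. A call with a gripper value outside its range is refused whole. The fingers move at their own pace and stop on an object; "force" is the grip in N (left out, the last holds). Time passes only in rows, so rows that repeat a pose let the fingers close. It gives the time, the measured TCP pose, the force, the opening and the grip force at its end, in the units of the state.
- bot.read_state(): the state, without advancing time (a new reading comes with each control period).
- bot.read_camera(name): name is "scene" or "top" or "wrist"; returns the picture (480x640x3 uint8, blue, green, red); there is no depth.
- bot.camera_params(name): a dict with "fov_y" (degrees; the focal length in pixels is half the picture's height over the tangent of half this angle, whatever the lens; pixels are square), "cx", "cy" (the principal point, pixels), "D" ([k1, k2, p1, p2, k3] as OpenCV has them; the pictures are not rectified), "rvec" (rotation vector, rad) and "tvec" (3), from world to camera coordinates, as OpenCV has them. Camera axes: x right, y down, z forward; pixel columns grow to the right and rows downward; lengths in m; the calibration is good to about 2 mm. A picture is of the moment at which its call begins: read the wrist's pose just before it. camera_params takes no time and is no camera call; for the wrist camera it gives the pose at the moment of the call.
- bot.finish_job(): hands the job in; it is judged then, once.
The state is a dict: "time": time; "q": joint angles; "joint_vel": joint speeds; "joint_torque": joint torques, N m; "tool_pos": TCP position; "tcp_rot": TCP orientation; "wrist_force": force on the tool from outside, world axes, zero at the start; "torque": the same for the moment, N m; "width": opening from 0.0 (shut) to 1.0 (fully open); "grip_force": force on a finger pad.
Only numpy, scipy, OpenCV 4.12 (cv2) and the standard library are available. Lean on these libraries where they do the work, as an engineer would, in place of code of your own. Each camera call takes 0.05 s, during which the arm holds its last target. There are 200 camera calls.

## Working session

There is one attempt and no reset: what is moved stays moved. The work goes in short steps, Python scripts to look and compute and a tool call to move; the robot and the scene stay as the last step left them, time stands still between calls to the robot, and variables do not carry over. Pictures are saved under pics/ and viewed, at most 10 in all, crops included, and the job is handed in when it is done.

Besides the shell and the picture viewer there is one more tool, called after "Emit:" as name(argument=value, ...), one argument or row to a line, values as JSON. play_rows: Moves the arm, as the interface text tells. Its arguments: {"type":"object","properties":{"commands":{"type":"array"},"force":{"type":"number"}},"required":["commands"]}

```bash
mkdir -p pics; python3 - <<'E'
from workcell import bot
import cv2
print(bot.read_state())
for n in("scene","top"):
    cv2.imwrite(f"pics/{n}0.png",bot.read_camera(n)); print(n,bot.camera_params(n))
E
```

```text
{'time': 0.0, 'q': array([ 1.08914189e+00,  2.64771863e-01,  1.60542985e+00,  3.50696815e-05,
        1.27370784e+00, -3.69323699e-02]), 'joint_vel': array([ 5.72674591e-04, -1.82497687e-03, -1.91556174e-03, -9.32249426e-04,
       -5.32384565e-04,  6.09070492e-05]), 'joint_torque': array([-2.05198769e-03, -5.15106797e+01, -3.67314613e+01, -3.86487536e-04,
        1.28998450e-02, -1.81850532e-05]), 'tool_pos': array([0.29007474, 0.60871257, 0.25491921]), 'tcp_rot': array([-0.6927025 , -3.06362852,  0.00350351]), 'wrist_force': array([ 0.22231518,  0.49282075, -0.86645121]), 'torque': array([ 0.01984357, -0.01905149,  0.01473522]), 'grip_force': 0.0, 'width': 0.9997105362546074}
scene {'fov_y': 43.06990218467239, 'cx': 320.1950593471038, 'cy': 234.2488438705578, 'D': array([-0.13056459,  0.        ,  0.        ,  0.        ,  0.        ]), 'rvec': array([ 0.34408096, -2.94256939,  0.83998891]), 'tvec': array([0.58880731, 0.09022152, 1.85963481])}
top {'fov_y': 49.35774432808148, 'cx': 330.30966484106386, 'cy': 248.44987471333843, 'D': array([-0.03944229,  0.        ,  0.        ,  0.        ,  0.        ]), 'rvec': array([ 2.16739401, -2.19243166,  0.0436439 ]), 'tvec': array([0.11619012, 0.57420197, 1.2506529 ])}
```

View pics/top0.png

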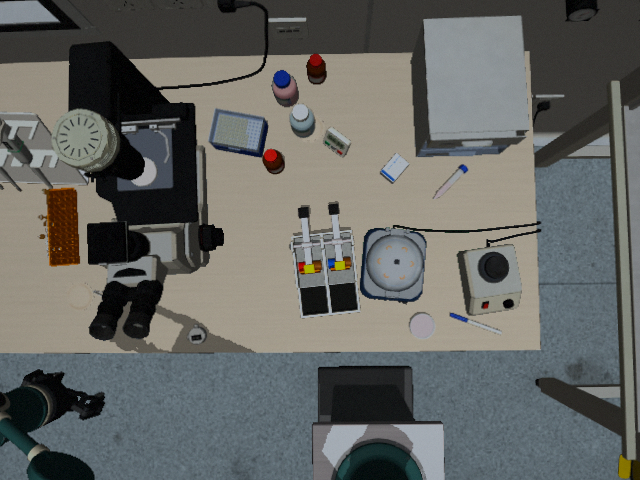

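View pics/scene0.png

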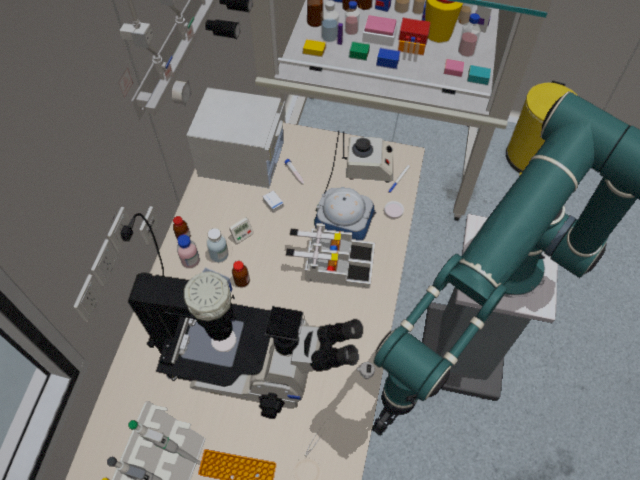

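The top view shows the dispenser at about (325,270), with its pads uphill at (304,212) and (334,208). The blue vial is in the image-right lane, which is dispenser y=-35, so the right lever is the one to press. Next I'll take a zoomed crop and measure by colour.

```bash
cat >h.py <<'E'
from workcell import bot
import cv2, numpy as np
def cam(n):
    p=bot.camera_params(n); f=240/np.tan(np.radians(p["fov_y"]/2))
    K=np.array([[f,0,p["cx"]],[0,f,p["cy"]],[0,0,1]]); return K,p["D"],cv2.Rodrigues(p["rvec"])[0],p["tvec"]
def ray(n,uv):
    K,D,R,t=cam(n); x=cv2.undistortPoints(np.array([[uv]],float),K,D)[0,0]
    return -R.T@t, R.T@np.array([x[0],x[1],1])
def plane(n,uv,z):
    c,d=ray(n,uv); return c+d*(z-c[2])/d[2]
def proj(n,P):
    K,D,R,t=cam(n); return cv2.projectPoints(np.atleast_2d(P).astype(float),cv2.Rodrigues(R)[0],t,K,D)[0][:,0]
def blobs(im,roi,lo,hi,amin=8):
    x0,y0,x1,y1=roi; m=cv2.inRange(cv2.cvtColor(im[y0:y1,x0:x1],cv2.COLOR_BGR2HSV),lo,hi)
    n,l,s,c=cv2.connectedComponentsWithStats(m)
    return [(c[i]+[x0,y0],s[i]) for i in range(1,n) if s[i,4]>=amin]
E
python3 - <<'E'
from h import *
T=cv2.imread("pics/top0.png");S=cv2.imread("pics/scene0.png")
a=cv2.resize(T[195:325,280:370],None,fx=4.4,fy=4.4,interpolation=cv2.INTER_CUBIC)
b=cv2.resize(S[220:290,280:380],None,fx=3.9,fy=3.9,interpolation=cv2.INTER_CUBIC)
o=np.zeros((580,800,3),np.uint8);o[:a.shape[0],:a.shape[1]]=a;o[:b.shape[0],400:400+b.shape[1]]=b[:,:400]
cv2.imwrite("pics/c1.png",o)
for nm,im,roi in(("top",T,(285,198,365,320)),("scene",S,(282,222,378,290))):
  for col,lo,hi in(("yel",(20,130,100),(32,255,255)),("black",(0,0,0),(180,255,50)),("blue",(105,130,60),(130,255,255)),("red",(0,180,80),(6,255,255))):
    for c,s in blobs(im,roi,lo,hi): print(nm,col,c.round(1),s,plane(nm,c,.103).round(4))
E
```

```text
top yel [339.9 265.3] [50 63 14 10 94] [0.5319 0.0865 0.103 ]
top yel [308.8 268.5] [19 66 11 10 92] [0.5253 0.157  0.103 ]
top black [333.2 208.7] [43  6 11 11 99] [0.661  0.1002 0.103 ]
top black [303.1 211.9] [ 13   9  11  11 105] [0.6546 0.169  0.103 ]
top black [362.4 269.4] [ 75  38   5  59 120] [0.5221 0.0358 0.103 ]
top black [342.8 296.9] [ 44  85  28  29 675] [0.4606 0.0809 0.103 ]
top black [313.7 300. ] [ 15  88  28  29 678] [0.4542 0.1465 0.103 ]
top blue [330.6 262.7] [43 61  7 10 55] [0.538  0.1074 0.103 ]
top red [301.  265.8] [14 64  6  9 40] [0.5318 0.1747 0.103 ]
scene yel [337.1 236.4] [52 11  7  8 47] [0.5327 0.0908 0.103 ]
scene yel [334.1 256.6] [49 31  7  8 54] [0.5262 0.1596 0.103 ]
scene black [293.4 231.9] [ 9  8  6  5 29] [0.6616 0.1055 0.103 ]
scene black [360.5 252.3] [ 69  24  20  14 228] [0.455  0.1281 0.103 ]
scene black [289.5 251.7] [ 5 27  6  6 33] [0.6557 0.1737 0.103 ]
scene black [358.1 272.4] [ 66  43  21  15 245] [0.4484 0.1943 0.103 ]
scene blue [360.1 233.3] [71  0 16 17 94] [0.4689 0.0645 0.103 ]
scene blue [333.4 227.5] [44  2 21  7 45] [0.5499 0.0629 0.103 ]
scene blue [333.1 247.6] [48 24  7  4 25] [0.5356 0.1308 0.103 ]
scene red [330.4 267.6] [46 44  6  4 23] [0.5287 0.1973 0.103 ]
```

View pics/c1.png

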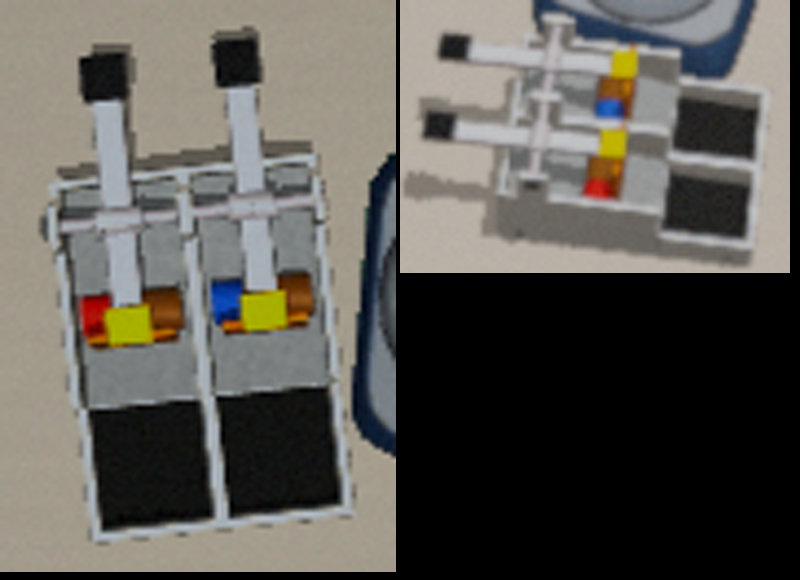

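The crop confirms it: the blue cap is in the right lane and the right pads are at top px (333,209) black and (340,265) yellow. The measured pad spacing (130 mm) and lane spacing (70 mm) match the given sizes. Next I'll check clearances for the transit past the microscope and stirrer.

```bash
python3 - <<'E'
from h import *
from scipy.spatial.transform import Rotation as Ro
def tri(a,b):
    c1,d1=ray("top",a);c2,d2=ray("scene",b)
    s=np.linalg.lstsq(np.c_[d1,-d2],c2-c1,rcond=None)[0]; p,q=c1+s[0]*d1,c2+s[1]*d2
    return ((p+q)/2).round(3),round(np.linalg.norm(p-q),4)
for n,a,b in(("eyeL",(102,332),(352,357)),("eyeR",(137,330),(357,328)),("stirrer knob",(396,261),(346,197)),("press",(333.2,208.7),(293.4,231.9)),("gate",(339.9,265.5),(337.1,236.4)),("tally",(198,335),(367,370))): print(n,*tri(a,b))
s=bot.read_state(); R=Ro.from_rotvec(s["tcp_rot"]).as_matrix()
K,D,Rc,t=cam("wrist"); print("wristcam in tool",R.T@(-Rc.T@t-s["tool_pos"]))
print(R.round(3))
for P in((.29,.25,.3),(.661,.102,.20)): print(P,(R.T@(np.array(P)-s["tool_pos"])).round(4))
yaw=np.radians(5.5); print("turn deg", np.degrees(np.arctan2(R[1,1],R[0,1])-yaw))
E
```

```text
eyeL [0.407 0.529 0.325] 0.0005
eyeR [0.41  0.46  0.331] 0.0005
stirrer knob [ 0.537 -0.038  0.125] 0.0051
press [0.663 0.1   0.095] 0.0011
gate [0.532 0.087 0.096] 0.0018
tally [0.368 0.437 0.005] 0.0007
wristcam in tool [ 7.78702525e-02  5.63998821e-05 -1.16690278e-01]
[[-0.903  0.43  -0.001]
 [ 0.43   0.903 -0.002]
 [ 0.    -0.002 -1.   ]]
(0.29, 0.25, 0.3) [-0.1542 -0.324  -0.0443]
(0.661, 0.102, 0.2) [-0.5528 -0.2978  0.0556]
turn deg 59.01497617828257
```

Emit:
play_rows(
  commands=[
    [[-0.258, -0.503, -0.075, 0, 0, 0, 1], [-0.258, -0.503, -0.075, 0, 0, 0, 1], [-0.258, -0.503, -0.075, 0, 0, 0, 1], [-0.258, -0.503, -0.075, 0, 0, 0, 1], [-0.258, -0.503, -0.075, 0, 0, 0, 1], [-0.258, -0.503, -0.075, 0, 0, 0, 1], [-0.258, -0.503, -0.075, 0, 0, 0, 1], [-0.258, -0.503, -0.075, 0, 0, 0, 1]],
  ],
  force=20,
)

```text
time: 0.9
tool_pos: [0.3002, 0.2665, 0.3017]
tcp_rot: [0.699, 3.061, -0.001]
wrist_force: [-0.1, -0.2, -0.4]
width: -0.001
grip_force: 0.0
```

Emit:
play_rows(
  commands=[
    [[-0.672, 0.015, 0.1, 0, 0, 0.328, 1], [-0.672, 0.015, 0.1, 0, 0, 0.328, 1], [-0.672, 0.015, 0.1, 0, 0, 0.328, 1], [-0.672, 0.015, 0.1, 0, 0, 0.328, 1], [-0.672, 0.015, 0.1, 0, 0, 0.328, 1], [-0.672, 0.015, 0.1, 0, 0, 0.328, 1], [-0.672, 0.015, 0.1, 0, 0, 0.328, 1], [-0.672, 0.015, 0.1, 0, 0, 0.328, 1]],
  ],
)

```text
time: 1.7
tool_pos: [0.6629, 0.1077, 0.2409]
tcp_rot: [-2.115, -2.321, 0.001]
wrist_force: [-0.1, 1.7, 0.9]
width: 0.0
grip_force: 0.0
```

```bash
cat > d.py <<'E'
from h import *; import sys
from scipy.spatial.transform import Rotation as Ro
s=bot.read_state(); R=Ro.from_rotvec(s["tcp_rot"]).as_matrix(); P=np.array(sys.argv[1:4],float)
print(s["time"],s["tool_pos"].round(4),"yaw of y",np.degrees(np.arctan2(R[1,1],R[0,1])).round(1),"tilt",R[2].round(3))
print("frac",(R.T@(P-s["tool_pos"])/.6).round(4))
E
python3 d.py .668 .1015 .145
```

```text
1.7 [0.6629 0.1077 0.2409] yaw of y 5.3 tilt [ 0.    -0.001 -1.   ]
frac [-0.0112  0.0076  0.1598]
```

Emit:
play_rows(
  commands=[
    [[-0.009, 0.005, 0.158, 0, 0, 0, 1], [-0.009, 0.005, 0.158, 0, 0, 0, 1], [-0.009, 0.005, 0.158, 0, 0, 0, 1], [-0.009, 0.005, 0.158, 0, 0, 0, 1]],
  ],
)

```text
time: 2.1
tool_pos: [0.6636, 0.1034, 0.146]
tcp_rot: [-2.111, -2.323, 0.004]
wrist_force: [0.3, 0.9, 1.2]
width: 0.0
grip_force: 0.0
```

```bash
python3 d.py .668 .1015 .128; python3 - <<'E'
from h import *
a=bot.read_camera("top")[190:290,270:400];b=bot.read_camera("scene")[190:290,260:390]
cv2.imwrite("pics/c2.png",np.hstack([cv2.resize(x,(400,308),interpolation=cv2.INTER_CUBIC) for x in(a,b)]))
E
```

```text
2.1 [0.6636 0.1034 0.146 ] yaw of y 5.5 tilt [ 0.    -0.004 -1.   ]
frac [-0.0039  0.0071  0.03  ]
```

View pics/c2.png

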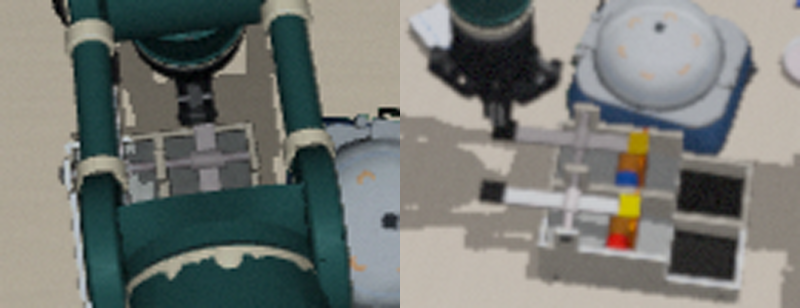

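The fingertips stand over the right lever's black pad (scene crop (503,128)), and the gates are unmoved. I'll start pressing.

Emit:
play_rows(
  commands=[
    [[-0.004, 0.007, 0.0, 0, 0, 0, 1], [-0.004, 0.007, 0.02, 0, 0, 0, 1], [-0.004, 0.007, 0.027, 0, 0, 0, 1], [-0.004, 0.007, 0.034, 0, 0, 0, 1], [-0.004, 0.007, 0.041, 0, 0, 0, 1], [-0.004, 0.007, 0.045, 0, 0, 0, 1], [-0.004, 0.007, 0.045, 0, 0, 0, 1]],
  ],
)

```text
time: 2.9
tool_pos: [0.669, 0.101, 0.1203]
tcp_rot: [-2.113, -2.325, 0.0]
wrist_force: [0.7, -1.1, 0.6]
width: -0.002
grip_force: 0.0
```

Emit:
play_rows(
  commands=[
    [[0, 0, 0.007, 0, 0, 0, 1], [0, 0, 0.014, 0, 0, 0, 1], [0, 0, 0.02, 0, 0, 0, 1], [0, 0, 0.025, 0, 0, 0, 1], [0, 0, 0.025, 0, 0, 0, 1], [0, 0, 0.025, 0, 0, 0, 1]],
  ],
)

```text
time: 3.5
tool_pos: [0.669, 0.101, 0.105]
tcp_rot: [-2.113, -2.325, 0.0]
wrist_force: [-0.7, 0.2, -0.5]
width: -0.0
grip_force: 0.0
```

```bash
python3 - <<'E'
from h import *
s=bot.read_state();print(s["tool_pos"],s["wrist_force"])
b=bot.read_camera("scene")[200:290,275:385]
cv2.imwrite("pics/c3.png",cv2.resize(b,None,fx=5,fy=5,interpolation=cv2.INTER_CUBIC))
E
```

```text
[0.6689597  0.10095072 0.1050227 ] [-0.65110983  0.19673277 -0.54666246]
```

View pics/c3.png

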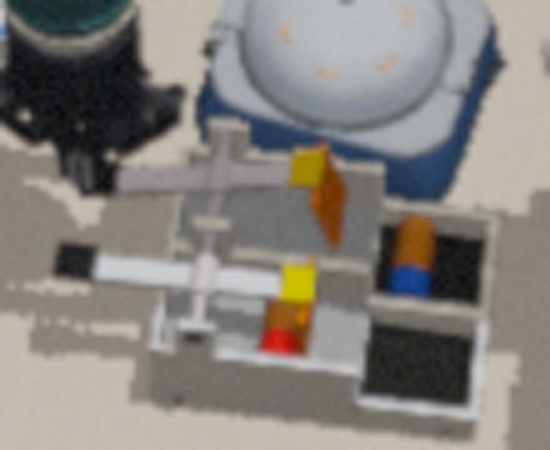

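The lever is up and the blue vial lies in the right tray lane (crop (412,255)). The red vial is still behind its shut gate. Next I'll lift, move over the gate pad, and press it shut.

Emit:
play_rows(
  commands=[
    [[0, 0, -0.07, 0, 0, 0, 1], [0, 0, -0.142, 0, 0, 0, 1], [0, -0.07, -0.142, 0, 0, 0, 1], [0, -0.15, -0.142, 0, 0, 0, 1], [0, -0.229, -0.142, 0, 0, 0, 1], [0, -0.229, -0.142, 0, 0, 0, 1], [0, -0.229, -0.142, 0, 0, 0, 1]],
  ],
)

```text
time: 4.25
tool_pos: [0.531, 0.0877, 0.1905]
tcp_rot: [-2.113, -2.325, 0.0]
wrist_force: [-0.4, -0.4, 0.4]
width: -0.002
grip_force: 0.0
```

```bash
python3 d.py .532 .0875 .128; python3 - <<'E'
from h import *
b=bot.read_camera("scene")[180:290,275:385]
cv2.imwrite("pics/c4.png",cv2.resize(b,None,fx=5,fy=5,interpolation=cv2.INTER_CUBIC))
E
```

```text
4.25 [0.531  0.0877 0.1905] yaw of y 5.5 tilt [-0. -0. -1.]
frac [-0.0006  0.0017  0.1042]
```

View pics/c4.png

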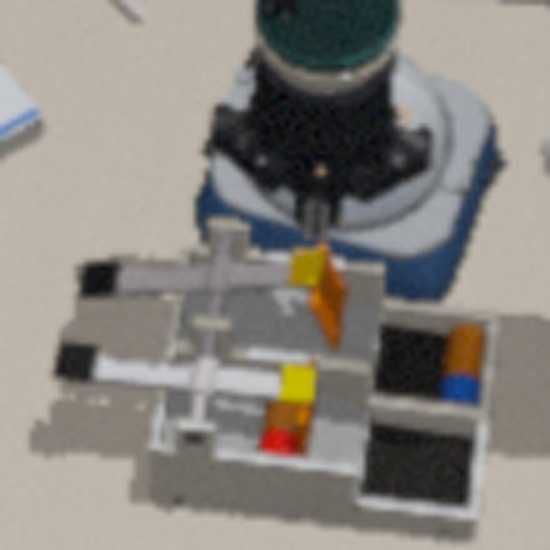

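The fingers are over the raised right gate pad, and the blue vial rests at the front wall of the tray. I'll press down.

Emit:
play_rows(
  commands=[
    [[0, 0.001, 0.04, 0, 0, 0, 1], [0, 0.001, 0.06, 0, 0, 0, 1], [0, 0.001, 0.07, 0, 0, 0, 1], [0, 0.001, 0.08, 0, 0, 0, 1], [0, 0.001, 0.09, 0, 0, 0, 1], [0, 0.001, 0.1, 0, 0, 0, 1], [0, 0.001, 0.104, 0, 0, 0, 1], [0, 0.001, 0.104, 0, 0, 0, 1]],
  ],
)

```text
time: 5.1
tool_pos: [0.5331, 0.0879, 0.1282]
tcp_rot: [2.112, 2.325, 0.001]
wrist_force: [0.3, -0.2, 0.6]
width: 0.001
grip_force: 0.0
```

Now small steps down until the hard stop shows in the force.

Emit:
play_rows(
  commands=[
    [[0, 0, 0.002, 0, 0, 0, 1], [0, 0, 0.003, 0, 0, 0, 1], [0, 0, 0.003, 0, 0, 0, 1]],
  ],
)

```text
time: 5.4
tool_pos: [0.5333, 0.088, 0.128]
tcp_rot: [2.112, 2.325, 0.001]
wrist_force: [-2.9, -0.5, 8.5]
width: 0.001
grip_force: 4.2
```

Emit:
play_rows(
  commands=[
    [[0, 0, 0.002, 0, 0, 0, 1], [0, 0, 0.002, 0, 0, 0, 1], [0, 0, 0.002, 0, 0, 0, 1]],
  ],
)

```text
time: 5.7
tool_pos: [0.5333, 0.088, 0.1278]
tcp_rot: [2.112, 2.325, 0.001]
wrist_force: [-6.0, -1.7, 14.1]
width: -0.001
grip_force: 7.3
```

It is at the hard stop: the force rises without travel. I'll lift off straight up.

Emit:
play_rows(
  commands=[
    [[0, 0, -0.02, 0, 0, 0, 1], [0, 0, -0.08, 0, 0, 0, 1], [0, 0, -0.16, 0, 0, 0, 1], [0, 0, -0.24, 0, 0, 0, 1], [0, 0.1, -0.28, 0, 0, 0, 1], [0, 0.1, -0.28, 0, 0, 0, 1], [0, 0.1, -0.28, 0, 0, 0, 1]],
  ],
)

```text
time: 6.4
tool_pos: [0.5952, 0.0938, 0.2955]
tcp_rot: [2.111, 2.323, 0.005]
wrist_force: [-0.3, -0.3, -0.8]
width: -0.005
grip_force: 0.0
```

```bash
python3 - <<'E'
from h import *
print(bot.read_state()["wrist_force"])
S=bot.read_camera("scene");T=bot.read_camera("top")
for c,s in blobs(S,(320,222,350,275),(20,130,100),(32,255,255)): print(c.round(1),s)
cv2.imwrite("pics/c5.png",np.hstack([cv2.resize(x,(400,400),interpolation=cv2.INTER_CUBIC) for x in(S[190:290,280:380],S[130:420,160:450])]))
E
```

```text
[-0.30301725 -0.25088472 -0.81490799]
[337.1 236.3] [14 11  7  8 46]
[334.1 256.6] [11 31  7  8 54]
```

View pics/c5.png

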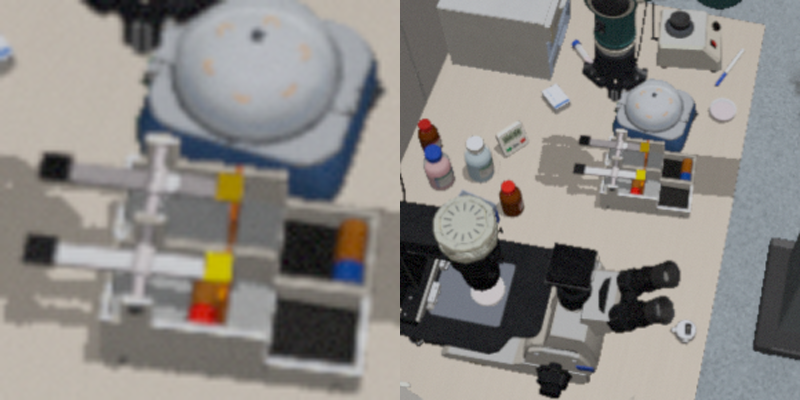

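The right yellow pad is back at its first pixel position ((337.1,236.3) against (337.1,236.4)), so the gate is shut. The blue vial is in the tray, the red vial is still held, and nothing else has moved.

```bash
python3 -c "
from workcell import bot
print(bot.finish_job())"
```

```text
the job is handed in; nothing more can be done
None
```

The blue-capped vial is in the catch tray, its gate is pressed fully shut again, and the red-capped vial is still behind its own shut gate; I saw nothing else moved, and the job is handed in at about 6.5 s.

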